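Load the parts tray into the inspection station

ROBOT

A 7-joint arm with a two-finger parallel gripper is mounted at the origin on the work surface. World frame = base frame: x ahead of the robot, y to its left, z up, the work surface at z = 0. Lengths are in m, angles in rad, forces in N, time in s.
With the tool pointing down it reaches from about 0.4 to 0.85 m from the base axis. Payload 10.4 kg.
Tool frame: the origin (TCP) lies midway between the tips of the shut fingers; the grasp point (between the pads) lies 19 mm behind it; x points along the fingers, y is the direction in which the jaws open and shut, and the axes are right-handed (so a half turn about x gives the same grasp; the last joint's range is limited). The gripper opens to 87 mm and grips with 3 to 60 N. Pads are 19 mm wide; open, the fingers measure 117 mm over their backs; the gripper's body (75 mm by 190 mm) begins 51 mm behind the grasp point.
Start: joints at [1.311, 0.332, -0.065, 1.46, 0.022, 1.35, -0.088], TCP at [0.147, -0.608, 0.223] pointing down, gripper open.
Joint ranges: [-2.6, 2.6], [-0.5, 2.12], [-1.47, 1.34], [0.16, 2.42], [-1.27, 4.41], [0.06, 2.06], [-2.6, 2.6]. Speed limits (rad/s): [2.22, 2.22, 2.79, 2.79, 3.14, 3.14, 3.14].

INTERFACE

Orientations are given as a unit quaternion [x, y, z, w].
In Python, from bench import * gives the robot as it stands.
- The arm moves only by the shell command python3 -m inch 'ROWS' [FORCE]. ROWS is JSON, a list that holds one entry, the list of rows, each a list of 7 numbers: the shift along the world's x, y, z each as a share of 120 mm, from -1 to 1, then the turn, a rotation vector about the world's x, y, z each as a share of 2 pi rad, from -1 to 1, then the closure, from 0 (fully open) to 1 (shut). A call has 1 to 10 rows; each row is the pose to reach, as a shift and turn from the pose commanded when the call began, turning the shorter way round; what a row does not reach only later rows make up. A row lasts 1/10 s, in which the tool goes at most 50 mm and 8.59 degrees, less where a joint would pass 70% of its speed; a pose out of reach is approached as far as the arm can. A call with a number of a shift or a turn outside -1 to 1 is refused whole. A call with a gripper value outside its range is refused whole. The fingers move at their own pace and stop on an object; FORCE is the grip in N (left out, the last holds). Time passes only in rows, so rows that repeat a pose let the fingers close. It gives the time, the measured TCP pose, the force and the opening at its end, in the units of the state.
- read_state(): the state, without advancing time (a new reading comes with each control period).
- camera(name): name is "scene" or "top" or "wrist"; returns the picture (420x560x3 uint8, red, green, blue); there is no depth.
- get_calibration(name): a dict with "fx", "fy", "cx", "cy" (pixels), "xyz" and "attitude" of the camera in the world. Camera axes: x right, y up, looking along -z (the intrinsics and any distortion apply to the point x, -y, -z); pixel columns grow to the right and rows downward; lengths in m; the calibration is good to about 2 mm. A picture is of the moment at which its call begins: read the wrist's pose just before it. get_calibration takes no time and is no camera call; for the wrist camera it gives the pose at the moment of the call.
- close_job(): hands the job in, once; it reports no verdict.
The state is a dict: "time": time; "joint_positions": joint angles; "joint_vel": joint speeds; "joint_torque": joint torques, N m; "ee_pos": TCP position; "eef_rot": TCP orientation; "ft_force": force on the tool from outside, world axes, zero at the start; "torque": the same for the moment, N m; "width": finger opening in m.
Only numpy, scipy, OpenCV 4.12 (cv2) and the standard library are available. Lean on these libraries where they do the work, as an engineer would, in place of code of your own. Each camera call takes 0.05 s, during which the arm holds its last target.

TASK

Carry the open blue tray of loose steel balls and brass bushes, level and without spilling anything, onto the black sliding stage of the inspection station: lower it gently inside the white outline, lengthwise as the outline runs, and let go. Then push the stage gently in by its red plate until it stops, fully home, with the tray still in the outline. Leave the other things on the bench where they are.

Things in the scene. Friction and masses are not known exactly. Their poses are not given: they have to be found in the camera images.
- tray: The blue plastic tray itself, loose. Its origin is at the centre of its underside. Axes as for point tray_mid.
- tray_mid (a point): Centre, half-way up, of the open blue plastic tray: 110 mm long (x), 56 mm wide (y), 30 mm high, walls and floor 3 mm thick, about 0.2 kg with its contents. Stands on the bench, to the left or the right of the station. It can be gripped across its 56 mm width from above; this point is 15 mm above its underside.
- ball0_center (a point): Centre of a loose steel ball, 16 mm in diameter, 17 g, lying in the blue tray.
- ball1_center (a point): Centre of a loose steel ball, 16 mm in diameter, 17 g, lying in the blue tray.
- ball2_center (a point): Centre of a loose steel ball, 16 mm in diameter, 17 g, lying in the blue tray.
- bush0_center (a point): Centre of a loose brass bush (short tube, 20 mm across, 10 mm high, 15 g) lying in the blue tray.
- bush1_center (a point): Centre of a loose brass bush (short tube, 20 mm across, 10 mm high, 15 g) lying in the blue tray.
- slide (a joint): How far the stage of the inspection station is pulled out towards the robot, in m: 0 = fully home (a hard stop), largest 0.11. It starts 0.08 to 0.11 out, moves with about 3 N of friction and stays where it is left.
- stage (a point): Centre of the white outline on the top face of the black sliding stage (moves with it). x axis: along the slide, the direction in which the stage is pushed home (away from the robot); z up. The top face is 42 mm above the bench, 170 mm (x) by 130 mm (y); the white outline measures 130 mm (x) by 76 mm (y) inside, so its long side runs along the slide.
- station: Inspection station, fixed; origin on the bench below the outline's centre when the stage is home; x along the slide (push direction), z up. Grey bed 30 mm high, 170 mm wide, from x = -155 to 115 mm. An aluminium arch with a camera head, 203 mm high and 228 mm wide, stands over it; nothing of it is nearer than x = 45 mm; the lens ends 140 mm above the bench.
- push_face (a point): Centre, in width, of the front face of the red push plate that stands on the stage's end nearest the robot (moves with the stage; axes as for point stage: push along +x). The plate is 90 mm wide (y), 10 mm thick, from 30 to 85 mm above the bench; this point is 70 mm above the bench, on the face towards the robot, 90 mm from point stage along -x.
- spare_mid (a point): Centre, half-way up, of the empty grey tray of the same size as the blue one; it stands on the other side of the station. Leave it.
- meter_a: Orange handheld meter, 150 x 75 x 41 mm, lying on the bench; origin under its centre, x along its length. Leave it.
- coil: Black ignition coil, about 90 mm long (x), 32 mm wide and 30 mm high, lying on the bench; origin on the bench near its middle. Leave it.
- driver: Screwdriver, about 160 mm long, lying on the bench, its length along x, handle towards -x; origin under its middle. Leave it.
- relay: Small black relay, 28 x 28 x 26 mm, on the bench; origin under its centre. Leave it.
There are look-alikes about, which are no part of the job. Of the things like the tray, leave any that is pink; of the rest the smaller one is meant.

How it is judged:
On the way, in this order (a step that is already met when the one before it is completed fails the run):
1. the tray stands in the outline on the pulled-out stage, let go (x of tray_mid in the frame of stage between -0.015 and 0.015 m and y of tray_mid in the frame of stage between -0.015 and 0.015 m and z of tray_mid in the frame of stage between 0.01 and 0.019 m and angle between the x axis of tray_mid and the x axis of stage, either way round below 0.22 rad and angle between tray_mid's own z axis and vertical below 0.06 rad and contact force between the fingers and tray below 0.2 N and value of joint slide above 0.05 m), for 0.2 s.
2. the stage is pushed fully home with the tray in the outline (x of tray_mid in the frame of stage between -0.015 and 0.015 m and y of tray_mid in the frame of stage between -0.015 and 0.015 m and z of tray_mid in the frame of stage between 0.01 and 0.019 m and angle between the x axis of tray_mid and the x axis of stage, either way round below 0.22 rad and angle between tray_mid's own z axis and vertical below 0.06 rad and value of joint slide below 0.005 m), for 0.2 s.
At the end, for the whole second after the job is handed in: The stage is home (within 5 mm of its stop); the blue tray stands flat on it, at rest and released, its centre within 15 mm of the outline's centre along both sides and its length within 0.22 rad of the outline's; all three balls and both bushes are inside the tray (all of step 2 and x of ball0_center in the frame of tray_mid between -0.055 and 0.055 m and y of ball0_center in the frame of tray_mid between -0.028 and 0.028 m and z of ball0_center in the frame of tray_mid between -0.016 and 0.02 m and x of ball1_center in the frame of tray_mid between -0.055 and 0.055 m and y of ball1_center in the frame of tray_mid between -0.028 and 0.028 m and z of ball1_center in the frame of tray_mid between -0.016 and 0.02 m and x of ball2_center in the frame of tray_mid between -0.055 and 0.055 m and y of ball2_center in the frame of tray_mid between -0.028 and 0.028 m and z of ball2_center in the frame of tray_mid between -0.016 and 0.02 m and x of bush0_center in the frame of tray_mid between -0.055 and 0.055 m and y of bush0_center in the frame of tray_mid between -0.028 and 0.028 m and z of bush0_center in the frame of tray_mid between -0.016 and 0.02 m and x of bush1_center in the frame of tray_mid between -0.055 and 0.055 m and y of bush1_center in the frame of tray_mid between -0.028 and 0.028 m and z of bush1_center in the frame of tray_mid between -0.016 and 0.02 m and contact force between the fingers and tray below 0.2 N and linear speed of tray below 0.02 m/s); the robot touches nothing.
It fails at once if a ball or bush leaves the tray (not ((x of ball0_center in the frame of tray_mid between -0.055 and 0.055 m and y of ball0_center in the frame of tray_mid between -0.028 and 0.028 m and z of ball0_center in the frame of tray_mid between -0.016 and 0.02 m) and (x of ball1_center in the frame of tray_mid between -0.055 and 0.055 m and y of ball1_center in the frame of tray_mid between -0.028 and 0.028 m and z of ball1_center in the frame of tray_mid between -0.016 and 0.02 m) and (x of ball2_center in the frame of tray_mid between -0.055 and 0.055 m and y of ball2_center in the frame of tray_mid between -0.028 and 0.028 m and z of ball2_center in the frame of tray_mid between -0.016 and 0.02 m) and (x of bush0_center in the frame of tray_mid between -0.055 and 0.055 m and y of bush0_center in the frame of tray_mid between -0.028 and 0.028 m and z of bush0_center in the frame of tray_mid between -0.016 and 0.02 m) and (x of bush1_center in the frame of tray_mid between -0.055 and 0.055 m and y of bush1_center in the frame of tray_mid between -0.028 and 0.028 m and z of bush1_center in the frame of tray_mid between -0.016 and 0.02 m))).
It fails at once if the tray is tilted by more than 0.3 rad (angle between tray_mid's own z axis and vertical above 0.3 rad).
It fails at once if the tray is dropped: untouched by the fingers while more than 12 mm above its seat on the stage (z of tray_mid in the frame of stage above 0.027 m and contact force between the fingers and tray below 0.02 N).
It fails at once if the stage is slammed (faster than 0.4 m/s) (velocity of joint slide below -0.4 m/s or velocity of joint slide above 0.4 m/s).
It fails at once if another thing on the bench is moved by more than 25 mm (distance of any of spare_mid, meter_a, coil, driver, relay from where it was at the start of the episode above 0.025 m).
It also fails if it takes over 58 s, if anything falls off the work surface, if the arm or the gripper's body presses on something with over 40 N, if the wrist force passes 120 N, or if a joint passes its speed limit or range.

## Working session

There is one attempt and no reset: what is moved stays moved. The work goes in short steps, Python scripts to look and compute and a shell command to move; the robot and the scene stay as the last step left them, time stands still between calls to the robot, and variables do not carry over. Pictures are saved under pics/ and viewed, and the job is handed in when it is done.

```bash
mkdir -p pics; ls
python3 - <<'E'
from bench import *
import cv2
print(read_state())
for n in ["scene","top","wrist"]:
    c=get_calibration(n);print(n,c)
    cv2.imwrite(f"pics/{n}0.png",camera(n)[:,:,::-1])
E
```

```text
pics
{'time': 0.0, 'joint_positions': array([ 1.31141121,  0.33281913, -0.06469201,  1.46096906,  0.02158445,
        1.34993642, -0.08847739]), 'joint_vel': array([ 0.00099555,  0.00045995,  0.00103533,  0.00111178,  0.00017098,
       -0.00127295,  0.00115333]), 'joint_torque': array([ 5.07401073e-04, -6.23252463e+01,  2.44996359e-02, -3.89902103e+01,
       -6.14845916e-02,  3.95232753e-02,  1.44660626e-04]), 'ee_pos': array([ 0.1465077 , -0.60716162,  0.22177362]), 'eef_rot': array([-0.70207494, -0.08403409,  0.70223568, -0.08303067]), 'ft_force': array([ 0.13199879,  0.2214556 , -0.09148613]), 'torque': array([0.00959117, 0.03688865, 0.02103927]), 'width': 0.08696674143968064}
scene {'fx': 379.6670039323305, 'fy': 379.6670039323305, 'cx': 286.5918222054857, 'cy': 211.31226998229127, 'xyz': array([0.82525468, 0.41905756, 0.83018034]), 'attitude': array([0.09880966, 0.28084402, 0.90653318, 0.29926723])}
top {'fx': 442.0526068247913, 'fy': 442.0526068247913, 'cx': 272.25956791775695, 'cy': 209.9056617342998, 'xyz': array([0.41518271, 0.01118928, 1.38666549]), 'attitude': array([ 0.0313549 , -0.03173427, -0.70326718,  0.70952454])}
wrist {'fx': 304.2002133112733, 'fy': 304.2002133112733, 'cx': 281.54128363164796, 'cy': 213.26439586536432, 'xyz': array([ 0.22842207, -0.58854472,  0.38408922]), 'attitude': array([-0.1205284 ,  0.09535607, -0.6115184 ,  0.77616066])}
```

View pics/top0.png

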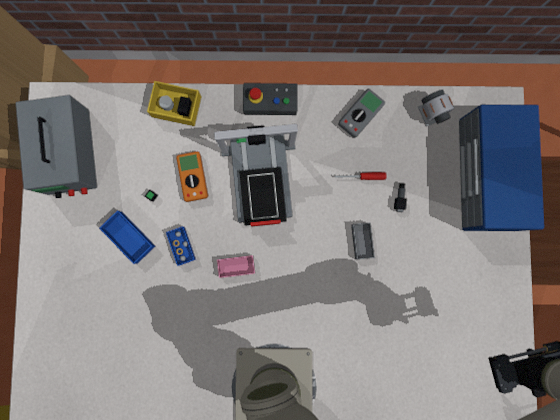

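View pics/scene0.png

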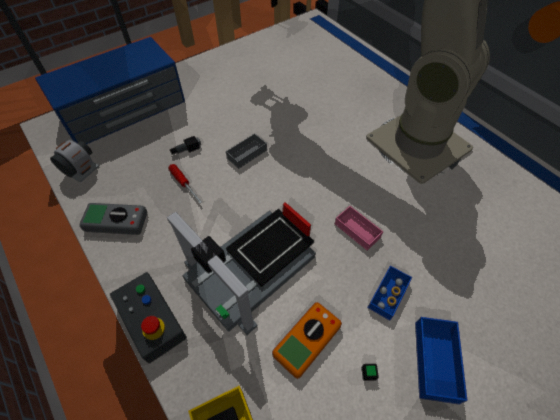

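View pics/wrist0.png

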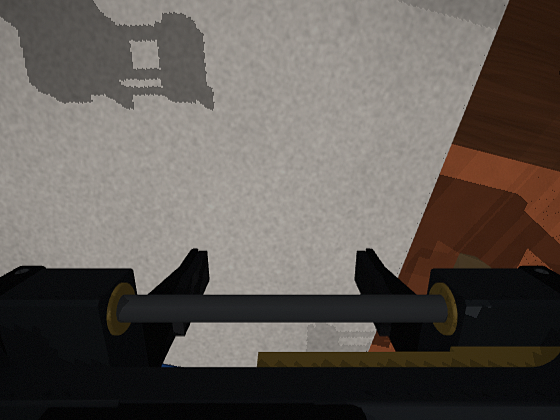

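The top view shows these candidates for the tray:
- A small blue tray with contents at (180,245).
- A larger, empty blue tray at (127,237).
- A pink tray at (236,266).
- The grey spare at (361,240).

I choose the small blue one at (180,245), which shows in the scene view at (390,292). The stage outline is at about (262,195), with the red plate at (265,223).

```bash
cat > h.py <<'E'
import numpy as np,cv2
from scipy.spatial.transform import Rotation as R
from bench import *
def ray(c,px):
    d=np.array([(px[0]-c['cx'])/c['fx'],-(px[1]-c['cy'])/c['fy'],-1.]);return np.array(c['xyz']),R.from_quat(c['attitude']).apply(d)
def onplane(c,px,z):
    o,d=ray(c,px);return o+d*(z-o[2])/d[2]
def proj(c,p):
    q=R.from_quat(c['attitude']).inv().apply(np.array(p)-c['xyz']);return np.array([c['cx']+c['fx']*q[0]/-q[2],c['cy']+c['fy']*q[1]/q[2]])
def hsv(n): return cv2.cvtColor(n,cv2.COLOR_BGR2HSV)
def comps(m,amin=60):
    n,l,s,c=cv2.connectedComponentsWithStats(m.astype(np.uint8));return [(l==i,s[i],c[i]) for i in range(1,n) if s[i][4]>amin]
E
python3 - <<'E'
from h import *
t=cv2.imread('pics/top0.png');s=cv2.imread('pics/scene0.png')
a=cv2.resize(t[150:280,90:310],None,fx=3.6,fy=3.6,interpolation=cv2.INTER_CUBIC)
b=cv2.resize(s[190:340,200:440],None,fx=3.3,fy=3.3,interpolation=cv2.INTER_CUBIC)
cv2.imwrite('pics/tc.png',a);cv2.imwrite('pics/sc.png',b)
for n,im in (('top',t),('scene',s)):
    c=get_calibration(n);h=hsv(im)
    m=cv2.inRange(h,(105,120,50),(130,255,255))
    m=cv2.morphologyEx(m,cv2.MORPH_CLOSE,np.ones((7,7)))
    for mm,st,ce in comps(m>0,200):
        q=cv2.boxPoints(cv2.minAreaRect(cv2.findContours(mm.astype(np.uint8),0,2)[0][0]))
        print(n,st,ce.round(1)); 
        for p in q: print('   ',p.round(1),onplane(c,p,.03)[:2].round(4))
    m=cv2.inRange(h,(0,160,80),(8,255,255))|cv2.inRange(h,(172,160,80),(180,255,255))
    for mm,st,ce in comps(m>0,60):
        print(n,'red',st,ce.round(1),onplane(c,ce,.085)[:2].round(3))
E
```

```text
top [ 468  105   76  126 7611] [510.3 168.1]
    [468. 105.] [ 0.8738 -0.6025]
    [543. 105.] [ 0.8759 -0.8389]
    [543. 230.] [ 0.482  -0.8208]
    [468. 230.] [ 0.48   -0.5905]
top [ 100  211   55   53 1426] [126.6 236.8]
    [ 98.5 228.5] [0.4746 0.5437]
    [118. 209.] [0.5352 0.4863]
    [154.5 245.5] [0.4241 0.3702]
    [135. 265.] [0.3644 0.4276]
top [166 227  29  38 675] [180.1 245.6]
    [165.2 232. ] [0.4655 0.3386]
    [183.3 225.8] [0.4853 0.2837]
    [194.9 259.2] [0.3837 0.2456]
    [176.8 265.4] [0.3641 0.3001]
top red [250  88  11  11 105] [254.9  93. ] [0.887 0.067]
top red [360 172  26   8 178] [373.  175.7] [ 0.637 -0.288]
top red [250 219  31   7 119] [264.9 222.3] [0.495 0.032]
scene [312  16  97  69 933] [362.7  49.9]
    [311.3  19. ] [-0.1426 -0.7   ]
    [316.4  11.7] [-0.1937 -0.7308]
    [411.2  77.9] [-0.1842 -0.2096]
    [406.2  85.2] [-0.1411 -0.1926]
scene [  36   37  139   72 4299] [102.5  71.6]
    [35.1 76.7] [ 0.8391 -0.9572]
    [161.3  28.7] [ 0.3664 -0.9789]
    [174.3  62.8] [ 0.4265 -0.756 ]
    [ 48.1 110.8] [ 0.8573 -0.7607]
scene [458 112 
[... 198 characters left out ...]
524.6 160.8]
    [503.9 153.2] [-0.1408  0.1894]
    [510.2 144.1] [-0.1873  0.1783]
    [541.  165.4] [-0.1856  0.2802]
    [534.7 174.5] [-0.141  0.289]
scene [ 368  266   44   54 1237] [389.8 292.6]
    [367.2 308.6] [0.5001 0.2922]
    [389. 265.] [0.3856 0.2457]
    [412.2 276.6] [0.3639 0.2985]
    [390.4 320.2] [0.4778 0.3406]
scene [ 416  317   51   87 3647] [439.9 360.6]
    [415.1 317.3] [0.4304 0.3679]
    [461.7 314.7] [0.3447 0.4243]
    [466.5 402.6] [0.4761 0.5405]
    [420.  405.2] [0.5511 0.4902]
scene red [169 164  19  20 142] [177.8 173.3] [ 0.664 -0.247]
scene red [284 203  27  24 112] [296.8 214.8] [0.497 0.034]
scene red [141 316  18  17 233] [149.5 324. ] [0.89  0.068]
```

View pics/tc.png

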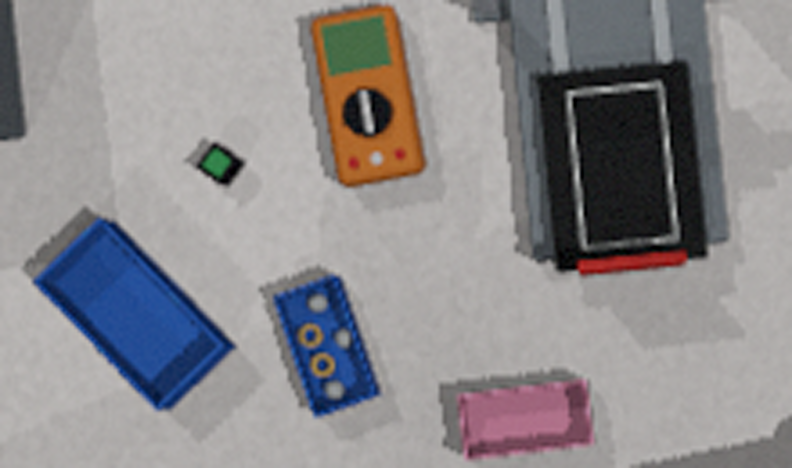

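View pics/sc.png

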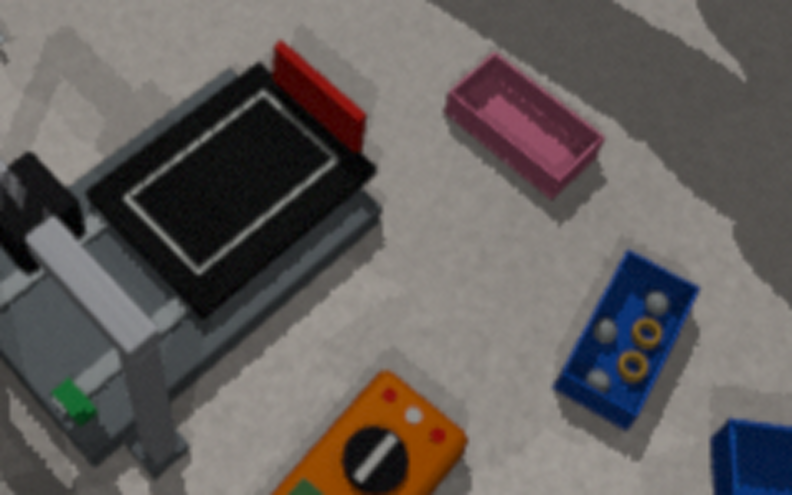

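Run:
```python
from h import *
t=cv2.imread('pics/top0.png');s=cv2.imread('pics/scene0.png')
M=R.from_quat(read_state()['eef_rot']).as_matrix();print(M.round(3))
for n,im,roi in (('top',t,(238,165,292,224)),('scene',s,(232,213,306,275))):
    c=get_calibration(n);x0,y0,x1,y1=roi
    k=8;g=cv2.resize(im[y0:y1,x0:x1],None,fx=k,fy=k,interpolation=cv2.INTER_CUBIC)
    m=cv2.inRange(g,(100,100,100),(255,255,255))
    hh,st=None,None
    for mm,st,ce in comps(m>0,1500):
        q=cv2.boxPoints(cv2.minAreaRect(cv2.findContours(mm.astype(np.uint8),0,2)[0][0]))
        cont=cv2.findContours(mm.astype(np.uint8),0,2)[0][0]
        ap=cv2.approxPolyDP(cv2.convexHull(cont),20,True)[:,0]
        pts=[ (p+.5)/k-.5+[x0,y0] for p in ap]
        w=[onplane(c,p,.042)[:2] for p in pts]
        print(n,st,np.round(w,4).tolist(), 'ctr',np.mean(w,0).round(4))
        if len(w)==4:
            for i in range(4):
                d=w[(i+1)%4]-w[i];print('  ',np.linalg.norm(d).round(4),np.degrees(np.arctan2(d[1],d[0])).round(2))
```

```text
[[-0.     0.235 -0.972]
 [ 0.001 -0.972 -0.235]
 [-1.    -0.001  0.   ]]
top [  39    0   44   43 1553] [[0.6752, 0.0876], [0.6591, 0.1001], [0.675, 0.1041]] ctr [0.6697 0.0973]
top [  373     0    59   407 10440] [[0.6762, -0.0245], [0.6764, -0.0469], [0.5202, -0.0476], [0.5205, -0.0351]] ctr [ 0.5983 -0.0385]
   0.0223 -89.48
   0.1561 -179.72
   0.0126 88.77
   0.156 3.87
top [   76    60   249   375 11021] [[0.6525, 0.0107], [0.5176, -0.0065], [0.5077, 0.0723], [0.6424, 0.0894]] ctr [0.58   0.0415]
   0.136 -172.74
   0.0794 97.14
   0.1358 7.24
   0.0794 -82.73
top [   0  215   21  199 2196] [[0.5914, 0.1175], [0.5154, 0.1098]] ctr [0.5534 0.1136]
top [ 334  414   98   58 3177] [[0.5164, -0.0477], [0.4947, -0.0478], [0.4943, -0.0108]] ctr [ 0.5018 -0.0354]
scene [    0     0   271   197 27246] [[0.538, -0.0407], [0.6443, -0.0301], [0.6063, -0.0909]] ctr [ 0.5962 -0.0539]
scene [ 300  206  253  209 2690] [[0.5132, 0.0716], [0.6135, 0.0825]] ctr [0.5633 0.0771]
scene [  47  288  155  165 2170] [[0.6488, 0.0057], [0.6433, 0.0758]] ctr [0.6461 0.0408]
```

```bash
python3 -m inch '[[[0.3,0.3,0.1,0,0,0,0],[0.6,0.6,0.2,0,0,0,0],[1,1,0.3,0,0,0,0]]]'
python3 -m inch '[[[0.3,0.3,0,0,0,0,0],[0.6,0.6,0,0,0,0,0],[1,1,0,0,0,0,0]]]'
python3 -m inch '[[[0.15,0.3,0,0,0,0,0],[0.3,0.65,0,0,0,0,0],[0.5,1,0,0,0,0,0]]]'
```

```text
time: 0.45
ee_pos: [0.2511, -0.5027, 0.2547]
eef_rot: [0.702, 0.083, -0.702, 0.083]
ft_force: [0.0, -0.7, 1.1]
width: 0.0869
time: 0.75
ee_pos: [0.3574, -0.3962, 0.2544]
eef_rot: [-0.702, -0.083, 0.702, -0.084]
ft_force: [1.3, -0.6, 0.1]
width: 0.0869
time: 1.05
ee_pos: [0.4163, -0.2764, 0.2543]
eef_rot: [-0.702, -0.083, 0.702, -0.083]
ft_force: [1.3, -1.0, 0.1]
width: 0.0869
```

```bash
python3 -m inch '[[[0.1,0.35,0,0,0,0,0],[0.2,0.7,0,0,0,0,0],[0.3,1,0,0,0,0,0]]]'
python3 -m inch '[[[0,0.35,0,0,0,0,0],[0,0.7,0,0,0,0,0],[0,1,0,0,0,0,0]]]'
python3 -m inch '[[[0,0.35,0,0,0,0,0],[0,0.7,0,0,0,0,0],[0,1,0,0,0,0,0]]]'
python3 -m inch '[[[0,0.35,0,0,0,0,0],[0,0.7,0,0,0,0.01,0],[0,1,0,0,0,0.019,0],[0,1,0,0,0,0.019,0],[0,1,0,0,0,0.019,0],[0,1,0,0,0,0.019,0]]]'
python3 -c "
from bench import *
print(read_state()['joint_positions'].round(3))"
```

```text
time: 1.35
ee_pos: [0.4525, -0.1555, 0.2544]
eef_rot: [-0.702, -0.084, 0.702, -0.084]
ft_force: [0.7, 0.0, 0.1]
width: 0.087
time: 1.65
ee_pos: [0.452, -0.0356, 0.2543]
eef_rot: [-0.702, -0.084, 0.702, -0.084]
ft_force: [0.7, -0.5, 0.4]
width: 0.0868
time: 1.95
ee_pos: [0.4518, 0.0843, 0.2545]
eef_rot: [0.702, 0.084, -0.702, 0.084]
ft_force: [0.1, 0.3, -0.6]
width: 0.0872
time: 2.55
ee_pos: [0.4525, 0.201, 0.2542]
eef_rot: [-0.696, -0.124, 0.696, -0.125]
ft_force: [-0.5, -0.7, -0.4]
width: 0.0865
[ 0.341  0.099 -0.893  1.708  0.079  1.373 -1.781]
```

```bash
python3 -m inch '[[[-0.1,0.35,-0.1,0,0,0,0],[-0.2,0.7,-0.3,0,0,0,0],[-0.23,0.76,-0.6,0,0,0,0],[-0.23,0.76,-0.6,0,0,0,0],[-0.23,0.76,-0.6,0,0,0,0],[-0.23,0.76,-0.6,0,0,0,0]]]'
python3 - <<'E'
from h import *
s=read_state();print(s['joint_positions'].round(3),s['ee_pos'])
M=R.from_quat(s['eef_rot']).as_matrix();print(M[:,1].round(3),np.degrees(np.arctan2(M[1,1],M[0,1])))
for n in ('wrist','top','scene'):
    np.save(n+'.npy',get_calibration(n),allow_pickle=True)
    cv2.imwrite(f'pics/{n}1.png',camera(n)[:,:,::-1])
E
```

```text
time: 3.15
ee_pos: [0.4263, 0.2922, 0.1839]
eef_rot: [0.697, 0.124, -0.695, 0.124]
ft_force: [0.1, -0.1, 0.7]
width: 0.0869
[ 0.162  0.235 -0.953  1.759  0.203  1.249 -2.061] [0.42627581 0.29224097 0.18390556]
[ 0.346 -0.938  0.001] -69.75038263490552
```

View pics/wrist1.png

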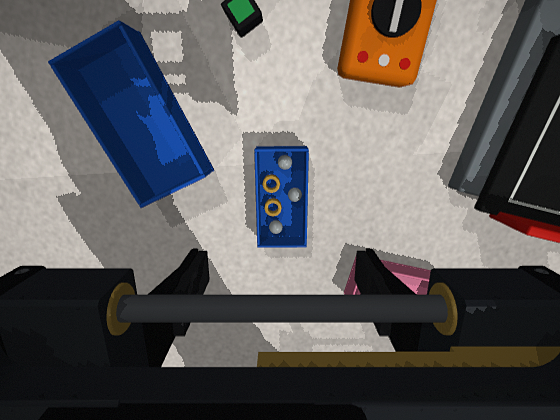

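View pics/scene1.png

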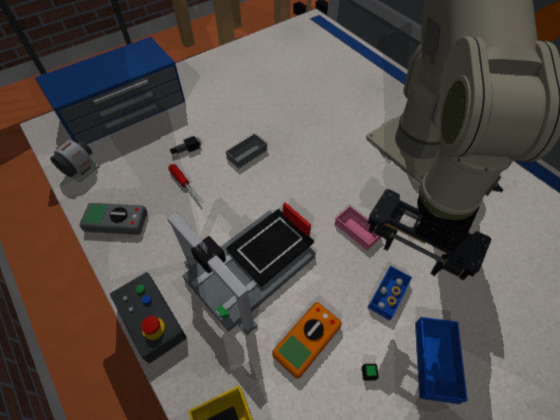

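The wrist view shows the tray at (281,197), straight in the jaws' lane, with its sides upright in the picture. It holds three balls at (285,162), (295,194) and (276,227), and two bushes at (271,184) and (273,208). Next I measure it from this view.

Run:
```python
from h import *
im=cv2.imread('pics/wrist1.png');c=np.load('wrist.npy',allow_pickle=True).item()
m=cv2.inRange(hsv(im),(105,120,40),(130,255,255));m=cv2.morphologyEx(m,cv2.MORPH_CLOSE,np.ones((15,15)))
for mm,st,ce in comps(m>0,2000):
    if abs(ce[0]-281)>20: continue
    r=cv2.minAreaRect(cv2.findContours(mm.astype(np.uint8),0,2)[0][0]);print(r)
    w=np.array([onplane(c,p,.03)[:2] for p in cv2.boxPoints(r)]);print(w.round(4),w.mean(0).round(4))
    for i in range(4):
        d=w[(i+1)%4]-w[i];print(np.linalg.norm(d).round(4),np.degrees(np.arctan2(d[1],d[0])).round(2))
print(proj(c,[0.4263,.2922,.03]))
```

```text
((281.0, 196.0), (100.0, 54.0), 90.0)
[[0.4689 0.3367]
 [0.4879 0.285 ]
 [0.385  0.2441]
 [0.364  0.3013]] [0.4264 0.2918]
0.055 -69.8
0.1108 -158.29
0.061 110.18
0.1107 18.64
[280.58764305 198.5312983 ]
```

```bash
python3 -m inch '[[[0,0,-0.3,0,0,0,0],[0,0,-0.6,0,0,0,0],[0,0,-0.85,0,0,0,0],[0,0,-1,0,0,0,0],[0,0,-1,0,0,0,0]]]'
python3 -m inch '[[[0,0,-0.15,0,0,0,0],[0,0,-0.3,0,0,0,0],[0,0,-0.4,0,0,0,0],[0,0,-0.46,0,0,0,0],[0,0,-0.46,0,0,0,0],[0,0,-0.46,0,0,0,0]]]'
```

```text
time: 3.8
ee_pos: [0.4241, 0.2921, 0.0608]
eef_rot: [-0.695, -0.125, 0.697, -0.125]
ft_force: [-0.8, -0.6, 1.1]
width: 0.0871
time: 4.4
ee_pos: [0.4251, 0.2936, 0.0079]
eef_rot: [0.696, 0.125, -0.696, 0.125]
ft_force: [-0.3, 0.4, 0.4]
width: 0.0871
```

```bash
python3 -m inch '[[[0,0,0,0,0,0,0.2],[0,0,0,0,0,0,0.25],[0,0,0,0,0,0,0.3],[0,0,0,0,0,0,0.33],[0,0,0,0,0,0,0.36],[0,0,0,0,0,0,0.4],[0,0,0,0,0,0,0.45],[0,0,0,0,0,0,0.45],[0,0,0,0,0,0,0.45],[0,0,0,0,0,0,0.45]]]' 15
python3 - <<'E'
from h import *
cv2.imwrite('pics/w2.png',camera('wrist')[:,:,::-1]);cv2.imwrite('pics/s2.png',cv2.resize(camera('scene')[:,:,::-1][200:340,320:500],None,fx=4,fy=4))
E
```

```text
time: 5.4
ee_pos: [0.4249, 0.293, 0.0072]
eef_rot: [0.696, 0.125, -0.696, 0.125]
ft_force: [0.3, -3.6, 3.8]
width: 0.0561
```

View pics/w2.png

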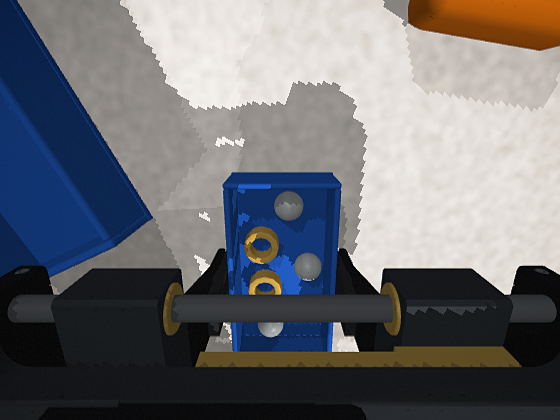

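View pics/s2.png

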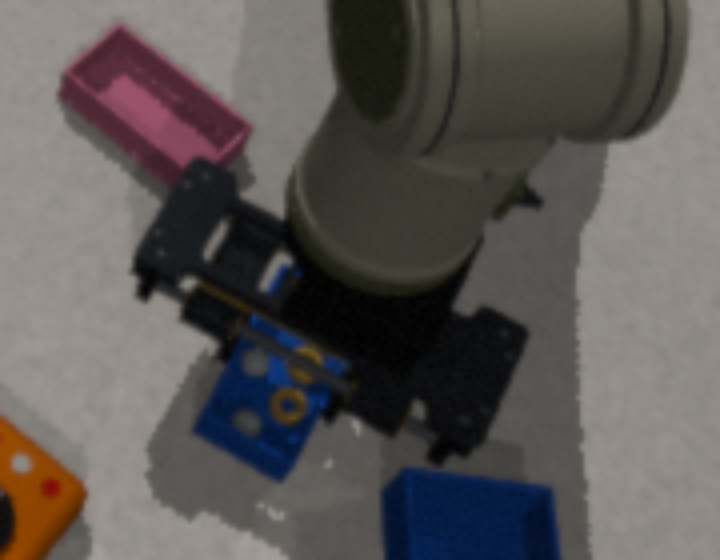

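The jaws read 56.1 mm across the tray, and all five pieces are still in it. I lift it gently.

```bash
python3 -m inch '[[[0,0,0.02,0,0,0,0.45],[0,0,0.08,0,0,0,0.45],[0,0,0.18,0,0,0,0.45],[0,0,0.32,0,0,0,0.45],[0,0,0.48,0,0,0,0.45],[0,0,0.64,0,0,0,0.45],[0,0,0.78,0,0,0,0.45],[0,0,0.9,0,0,0,0.45],[0,0,0.97,0,0,0,0.45],[0,0,1,0,0,0,0.45]]]' 20
python3 - <<'E'
from h import *
cv2.imwrite('pics/w3.png',camera('wrist')[:,:,::-1]);cv2.imwrite('pics/s3.png',cv2.resize(camera('scene')[:,:,::-1][200:340,320:500],None,fx=4,fy=4))
E
```

```text
time: 6.5
ee_pos: [0.425, 0.2934, 0.1281]
eef_rot: [0.696, 0.125, -0.696, 0.125]
ft_force: [-0.0, 0.6, -2.8]
width: 0.0557
```

View pics/w3.png

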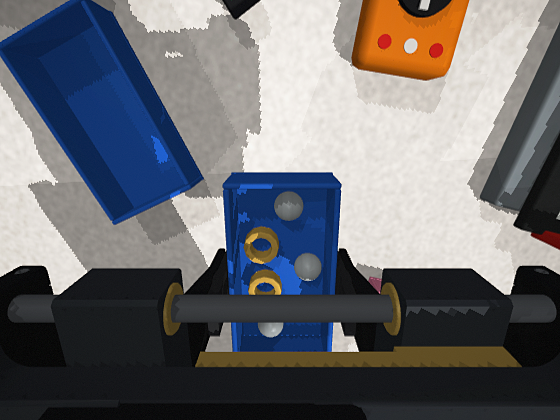

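View pics/s3.png

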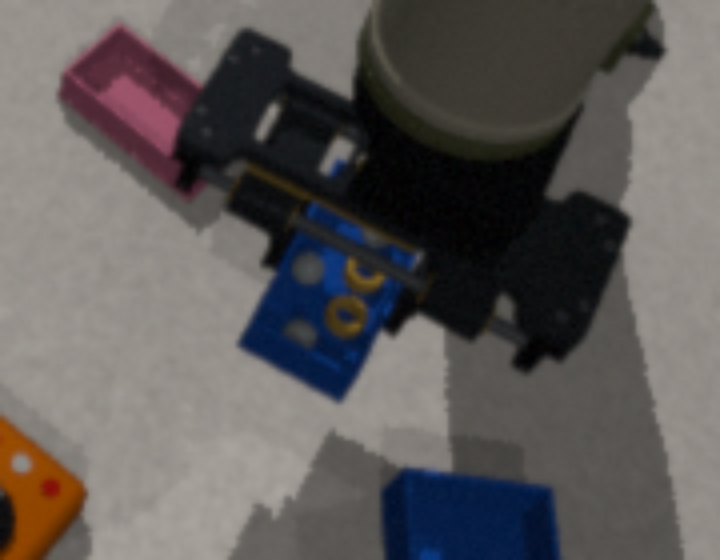

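The tray is up and still level, with all contents inside. I carry it to the stage smoothly, turning -13.3° on the way.

```bash
python3 -m inch '[[[0.01,-0.01,0,0,0,0,0.45],[0.03,-0.05,0,0,0,-0.001,0.45],[0.08,-0.13,0,0,0,-0.002,0.45],[0.14,-0.23,0,0,0,-0.004,0.45],[0.21,-0.35,0,0,0,-0.006,0.45],[0.29,-0.47,0,0,0,-0.008,0.45],[0.35,-0.57,0,0,0,-0.01,0.45],[0.4,-0.65,0,0,0,-0.011,0.45],[0.42,-0.69,0,0,0,-0.012,0.45],[0.43,-0.7,0,0,0,-0.012,0.45]]]'
python3 -m inch '[[[0.01,-0.01,0,0,0,0,0.45],[0.03,-0.05,0,0,0,-0.001,0.45],[0.08,-0.13,0,0,0,-0.002,0.45],[0.14,-0.23,0,0,0,-0.004,0.45],[0.21,-0.35,0,0,0,-0.006,0.45],[0.29,-0.47,0,0,0,-0.008,0.45],[0.35,-0.57,0,0,0,-0.01,0.45],[0.4,-0.65,0,0,0,-0.011,0.45],[0.42,-0.69,0,0,0,-0.012,0.45],[0.43,-0.7,0,0,0,-0.012,0.45]]]'
python3 -m inch '[[[0.01,-0.01,0,0,0,0,0.45],[0.03,-0.05,0,0,0,-0.001,0.45],[0.08,-0.13,0,0,0,-0.002,0.45],[0.14,-0.23,0,0,0,-0.004,0.45],[0.21,-0.35,0,0,0,-0.006,0.45],[0.29,-0.47,0,0,0,-0.008,0.45],[0.35,-0.57,0,0,0,-0.01,0.45],[0.4,-0.65,0,0,0,-0.011,0.45],[0.42,-0.69,0,0,0,-0.012,0.45],[0.43,-0.7,0,0,0,-0.013,0.45]]]'
python3 - <<'E'
from h import *
s=read_state();print(s['joint_positions'].round(3),s['ee_pos'])
M=R.from_quat(s['eef_rot']).as_matrix();print(M[:,0].round(3),np.degrees(np.arctan2(M[1,1],M[0,1])))
for n in ('wrist','top','scene'):
    np.save(n+'.npy',get_calibration(n),allow_pickle=True)
    cv2.imwrite(f'pics/{n}4.png',camera(n)[:,:,::-1])
E
```

```text
time: 7.6
ee_pos: [0.4766, 0.2087, 0.1271]
eef_rot: [-0.7, -0.099, 0.7, -0.099]
ft_force: [-0.8, -0.1, -2.3]
width: 0.056
time: 8.6
ee_pos: [0.5281, 0.1248, 0.1271]
eef_rot: [-0.703, -0.072, 0.703, -0.072]
ft_force: [-0.5, -0.6, -2.5]
width: 0.0557
time: 9.6
ee_pos: [0.5797, 0.0408, 0.127]
eef_rot: [-0.706, -0.043, 0.706, -0.043]
ft_force: [0.2, 0.2, -2.2]
width: 0.0561
[ 0.449  0.404 -0.737  1.667  0.289  1.183 -1.807] [0.57966408 0.04076989 0.1270274 ]
[-0.  0. -1.] -82.97609688532692
```

View pics/wrist4.png

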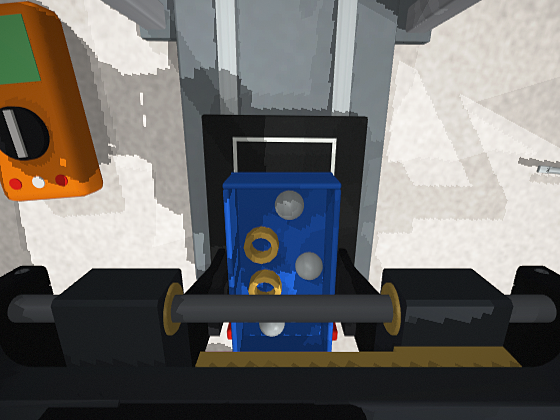

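View pics/scene4.png

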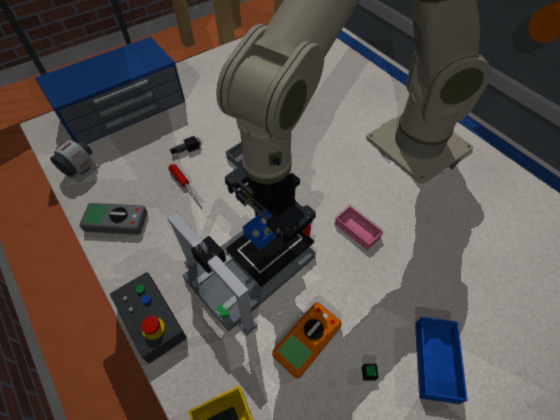

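The tray is over the stage and aligned with the outline. The far outline corners show at about (234,139) and (336,139), so I check the offset from them.

Run:
```python
from h import *
c=np.load('wrist.npy',allow_pickle=True).item();im=cv2.imread('pics/wrist4.png')
g=cv2.inRange(im,(110,110,110),(255,255,255));g[:, :215]=0;g[:,350:]=0;g[:125]=0;g[175:]=0
ys,xs=np.nonzero(g);print(xs.min(),xs.max(),ys.min(),ys.max())
a=onplane(c,(xs.min(),ys.min()),.042);b=onplane(c,(xs.max(),ys.min()),.042)
d=(a-b);print(a,b,np.linalg.norm(d),np.degrees(np.arctan2(d[1],d[0]))-90)
u=np.array([np.cos(np.radians(7.2)),np.sin(np.radians(7.2))]);print('stage',(a+b)[:2]/2-u*.068)
# tray rim far corners at z = tcp-.0072+.03
z=.127-.0072+.03
for p in ((223,174),(341,174)): print(onplane(c,p,z))
p=(onplane(c,(223,174),z)+onplane(c,(341,174),z))/2;print('tray',p[:2]-u*.055)
```

```text
233 336 137 174
[0.64313154 0.08624789 0.042     ] [0.6530201  0.00546986 0.042     ] 0.08138104166439393 6.979217351917086
stage [0.58061202 0.03733621]
[0.63475278 0.07391598 0.1498    ]
[0.64137701 0.01977026 0.1498    ]
tray [0.58349859 0.03994979]
```

```bash
python3 -m inch '[[[0,0,-0.02,0,0,0,0.45],[0,0,-0.07,0,0,0,0.45],[-0.01,0,-0.16,0,0,0,0.45],[-0.02,0,-0.26,0,0,0,0.45],[-0.02,0,-0.36,0,0,0,0.45],[-0.02,0,-0.46,0,0,0,0.45],[-0.02,0,-0.54,0,0,0,0.45],[-0.02,0,-0.59,0,0,0,0.45],[-0.02,0,-0.61,0,0,0,0.45],[-0.02,0,-0.61,0,0,0,0.45]]]'
python3 -m inch '[[[0,0,-0.01,0,0,0,0.45],[0,0,-0.02,0,0,0,0.45],[0,0,-0.02,0,0,0,0.45]]]'
```

```text
time: 10.75
ee_pos: [0.5771, 0.0414, 0.0538]
eef_rot: [-0.706, -0.044, 0.706, -0.044]
ft_force: [0.2, -0.7, -2.9]
width: 0.056
time: 11.05
ee_pos: [0.5772, 0.0413, 0.0517]
eef_rot: [0.706, 0.044, -0.706, 0.044]
ft_force: [0.1, 0.1, -3.0]
width: 0.0558
```

```bash
python3 -m inch '[[[0,0,-0.008,0,0,0,0.45],[0,0,-0.012,0,0,0,0.45],[0,0,-0.012,0,0,0,0.45]]]'
python3 -m inch '[[[0,0,-0.006,0,0,0,0.45],[0,0,-0.008,0,0,0,0.45],[0,0,-0.008,0,0,0,0.45]]]'
```

```text
time: 11.35
ee_pos: [0.5771, 0.0413, 0.0501]
eef_rot: [-0.706, -0.044, 0.706, -0.044]
ft_force: [-0.3, -0.9, -1.2]
width: 0.0555
time: 11.65
ee_pos: [0.5772, 0.0413, 0.0493]
eef_rot: [0.706, 0.044, -0.706, 0.044]
ft_force: [-1.1, -0.5, -1.7]
width: 0.0559
```

```bash
python3 -m inch '[[[0,0,-0.006,0,0,0,0.45],[0,0,-0.008,0,0,0,0.45],[0,0,-0.008,0,0,0,0.45]]]'
python3 - <<'E'
from h import *
s=read_state();print(s['ft_force'])
for n in ('wrist','scene'):
    np.save(n+'.npy',get_calibration(n),allow_pickle=True)
    cv2.imwrite(f'pics/{n}5.png',camera(n)[:,:,::-1])
im=cv2.imread('pics/scene5.png');cv2.imwrite('pics/s5.png',cv2.resize(im[190:300,200:340],None,fx=5,fy=5))
E
```

```text
time: 11.95
ee_pos: [0.5777, 0.0414, 0.0492]
eef_rot: [0.706, 0.044, -0.705, 0.044]
ft_force: [-1.9, -0.1, 7.2]
width: 0.0557
[-1.89690078 -0.14257517  7.18018905]
```

View pics/wrist5.png

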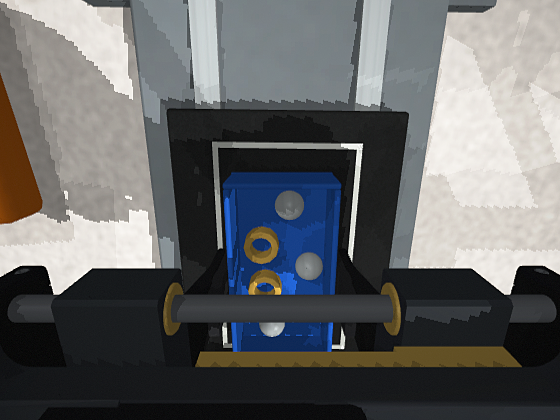

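View pics/s5.png

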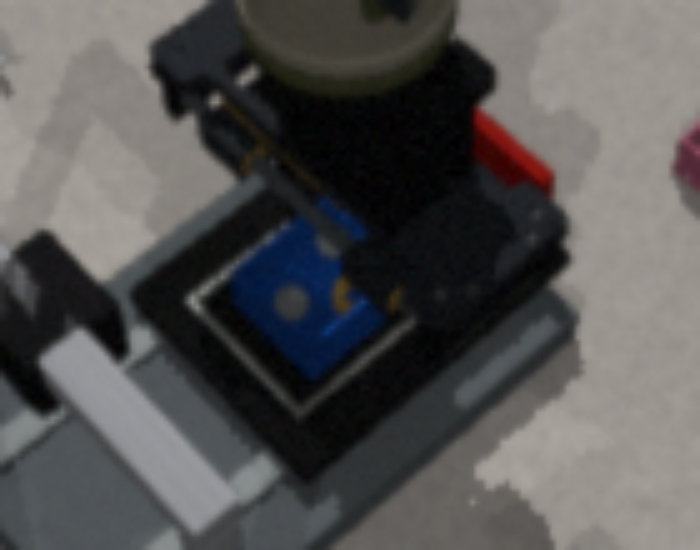

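The force has reversed to +7 N, so the tray is seated. I check how well it is centred before letting go.

```bash
cat > off.py <<'E'
from h import *
def off(c,L,Rr,tl,tr):
    a=onplane(c,L,.042)[:2];b=onplane(c,Rr,.042)[:2];p=onplane(c,tl,.072)[:2];q=onplane(c,tr,.072)[:2]
    y=(a-b)/np.linalg.norm(a-b);x=np.array([y[1],-y[0]]);yt=(p-q)/np.linalg.norm(p-q)
    st=(a+b)/2-x*.068;t=(p+q)/2-np.array([yt[1],-yt[0]])*.055
    print('w',np.linalg.norm(a-b),np.linalg.norm(p-q),'stage',st,'tray',t,'off x,y',(t-st)@x,(t-st)@y,'yaw',np.degrees(np.arctan2(x[1],x[0])))
E
python3 - <<'E'
from off import *
c=np.load('wrist.npy',allow_pickle=True).item()
off(c,(212.5,141.5),(363,143.5),(223,173.5),(341,173.5))
E
```

```text
w 0.08198947824624632 0.05454313297149497 stage [0.580605   0.03828321] tray [0.58166424 0.04080736] off x,y 0.0013296541910753671 0.0023927655346159013 yaw 6.2958117052450655
```

The tray is about 1 mm and 2 mm off centre. I let go.

```bash
python3 -m inch '[[[0,0,0.004,0,0,0,0.38],[0,0,0.006,0,0,0,0.34],[0,0,0.008,0,0,0,0.3],[0,0,0.008,0,0,0,0.2],[0,0,0.008,0,0,0,0.1],[0,0,0.008,0,0,0,0],[0,0,0.008,0,0,0,0],[0,0,0.008,0,0,0,0]]]'
python3 -m inch '[[[0,0,0.05,0,0,0,0],[0,0,0.2,0,0,0,0],[0,0,0.4,0,0,0,0],[0,0,0.65,0,0,0,0],[0,0,0.9,0,0,0,0],[0,0,1,0,0,0,0],[0,0,1,0,0,0,0],[0,0,1,0,0,0,0]]]'
python3 - <<'E'
from h import *
for n in ('wrist','scene','top'):
    np.save(n+'.npy',get_calibration(n),allow_pickle=True)
    cv2.imwrite(f'pics/{n}6.png',camera(n)[:,:,::-1])
E
```

```text
time: 12.85
ee_pos: [0.5771, 0.0413, 0.0492]
eef_rot: [-0.706, -0.044, 0.706, -0.044]
ft_force: [0.1, -0.6, -0.3]
width: 0.0859
time: 13.65
ee_pos: [0.5766, 0.0411, 0.1682]
eef_rot: [-0.705, -0.044, 0.706, -0.044]
ft_force: [0.2, -0.0, -0.7]
width: 0.0873
```

View pics/wrist6.png

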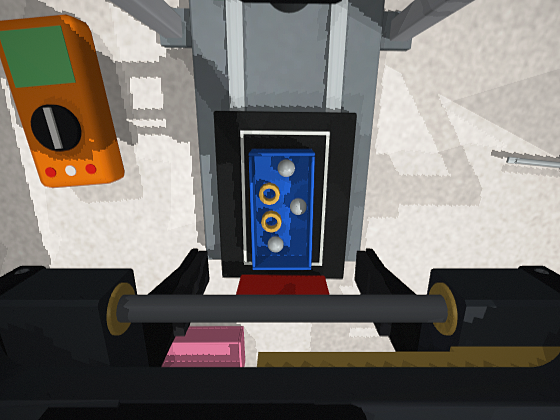

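View pics/scene6.png

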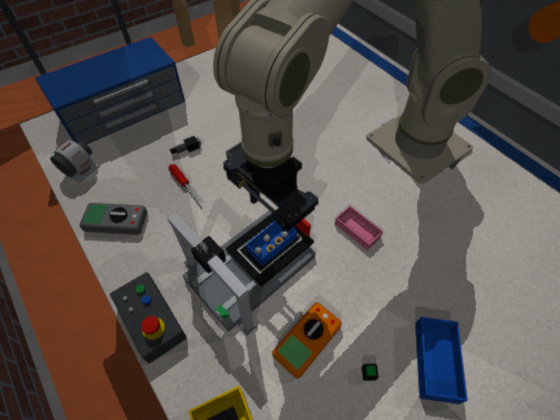

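Run:
```python
from off import *
c=np.load('wrist.npy',allow_pickle=True).item();im=cv2.imread('pics/wrist6.png')
cv2.imwrite('pics/w6.png',cv2.resize(im[100:300,200:370],None,fx=3,fy=3))
off(c,(240,131),(330,131.5),(249.5,152.5),(314.5,152.5))
n=[onplane(c,p,.072)[:2] for p in ((253,270),(312,270))];print(np.mean(n,0))
for p in ((240.5,275),(327,275)): print('plate top far',onplane(c,p,.085))
```

```text
w 0.08246552111166766 0.0544798815737557 stage [0.58004782 0.03765974] tray [0.57693714 0.03975798] off x,y -0.0028434158545042267 0.0024482491491900067 yaw 6.728496226308047
[0.52246288 0.03249738]
plate top far [0.51974508 0.07053658 0.085     ]
plate top far [ 0.52930295 -0.00721295  0.085     ]
```

View pics/w6.png

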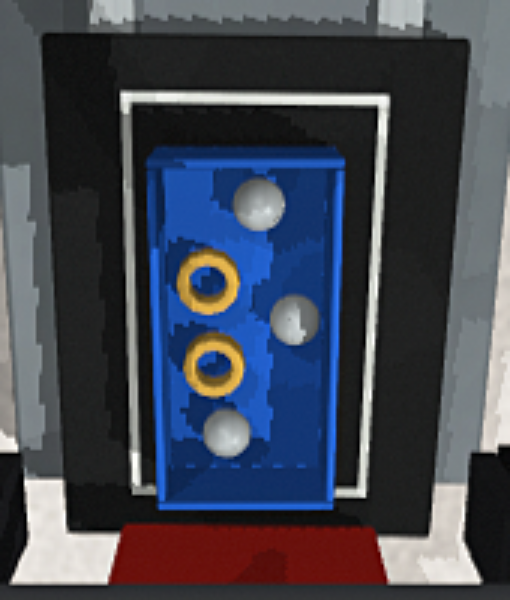

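The tray stands free, about 3 mm off centre in x and 2 mm in y. All five pieces are in it. Now I close the fingers, back off behind the red plate and go down.

```bash
python3 -m inch '[[[-0.2,-0.03,0,0,0,0,0.3],[-0.5,-0.07,0,0,0,0,0.6],[-0.8,-0.12,0,0,0,0,1],[-1,-0.15,0,0,0,0,1],[-1,-0.15,0,0,0,0,1],[-1,-0.15,0,0,0,0,1],[-1,-0.15,0,0,0,0,1],[-1,-0.15,0,0,0,0,1]]]'
python3 -m inch '[[[0,0,-0.2,0,0,0,1],[0,0,-0.5,0,0,0,1],[0,0,-0.75,0,0,0,1],[0,0,-0.9,0,0,0,1],[0,0,-0.9,0,0,0,1],[0,0,-0.9,0,0,0,1]]]'
python3 - <<'E'
from h import *
for n in ('wrist','scene'):
    np.save(n+'.npy',get_calibration(n),allow_pickle=True)
    cv2.imwrite(f'pics/{n}7.png',camera(n)[:,:,::-1])
im=cv2.imread('pics/scene7.png');cv2.imwrite('pics/s7.png',cv2.resize(im[150:320,180:380],None,fx=3.5,fy=3.5))
E
```

```text
time: 14.6
ee_pos: [0.4577, 0.0237, 0.169]
eef_rot: [-0.706, -0.044, 0.706, -0.044]
ft_force: [-0.0, -0.1, -0.3]
width: 0.0309
time: 15.2
ee_pos: [0.4575, 0.0238, 0.0615]
eef_rot: [-0.706, -0.044, 0.706, -0.044]
ft_force: [-0.7, 0.3, 0.1]
width: 0.0003
```

View pics/wrist7.png

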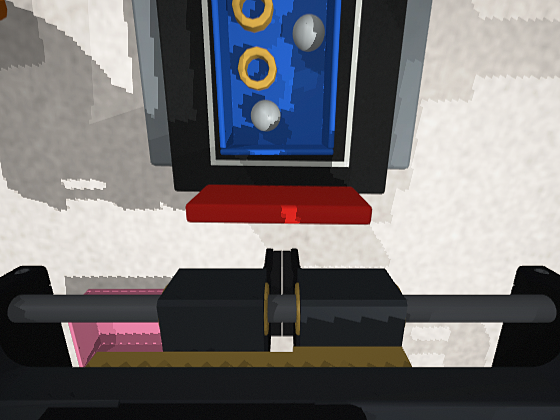

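View pics/s7.png

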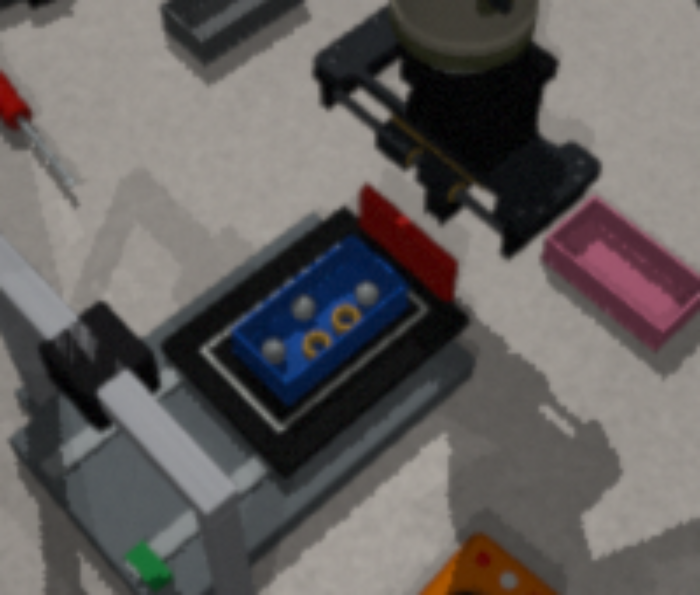

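The fingers are shut, centred behind the red plate at (280,215) and clear of everything else. I push slowly along the slide and watch the force.

```bash
python3 -m inch '[[[0.03,0.003,0,0,0,0,1],[0.07,0.008,0,0,0,0,1],[0.11,0.013,0,0,0,0,1],[0.15,0.018,0,0,0,0,1],[0.18,0.022,0,0,0,0,1],[0.2,0.024,0,0,0,0,1],[0.23,0.028,0,0,0,0,1],[0.26,0.032,0,0,0,0,1],[0.3,0.037,0,0,0,0,1],[0.34,0.041,0,0,0,0,1]]]'
python3 -m inch '[[[0.04,0.005,0,0,0,0,1],[0.08,0.01,0,0,0,0,1],[0.12,0.015,0,0,0,0,1],[0.16,0.02,0,0,0,0,1],[0.2,0.024,0,0,0,0,1],[0.24,0.029,0,0,0,0,1],[0.28,0.034,0,0,0,0,1],[0.32,0.039,0,0,0,0,1],[0.36,0.044,0,0,0,0,1],[0.4,0.049,0,0,0,0,1]]]'
```

```text
time: 16.3
ee_pos: [0.498, 0.0282, 0.061]
eef_rot: [-0.706, -0.044, 0.706, -0.044]
ft_force: [-3.2, -0.0, 0.2]
width: 0.0008
time: 17.3
ee_pos: [0.5464, 0.034, 0.0612]
eef_rot: [0.706, 0.044, -0.706, 0.044]
ft_force: [-3.1, -2.8, -0.9]
width: 0.0007
```

Run:
```python
from h import *
for n in ('wrist','scene'):
    np.save(n+'.npy',get_calibration(n),allow_pickle=True)
    cv2.imwrite(f'pics/{n}8.png',camera(n)[:,:,::-1])
im=cv2.imread('pics/scene8.png');cv2.imwrite('pics/s8.png',cv2.resize(im[150:320,180:380],None,fx=3.5,fy=3.5))
```

```text
(no output)
```

View pics/s8.png

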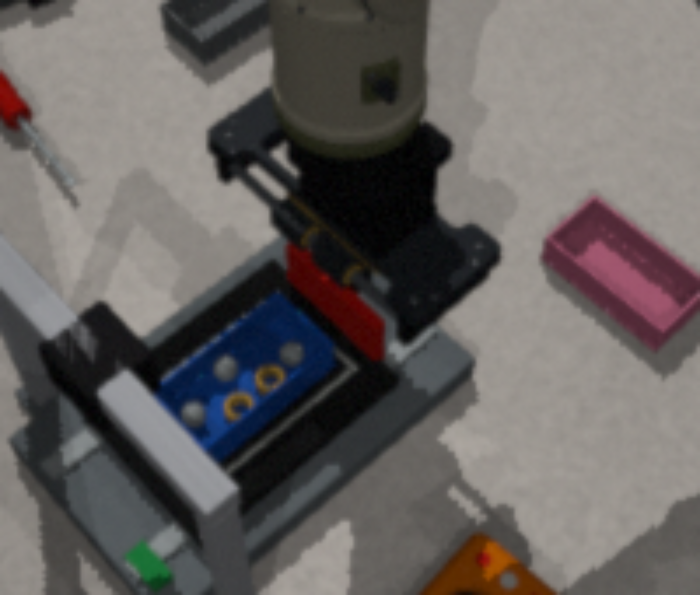

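View pics/wrist8.png

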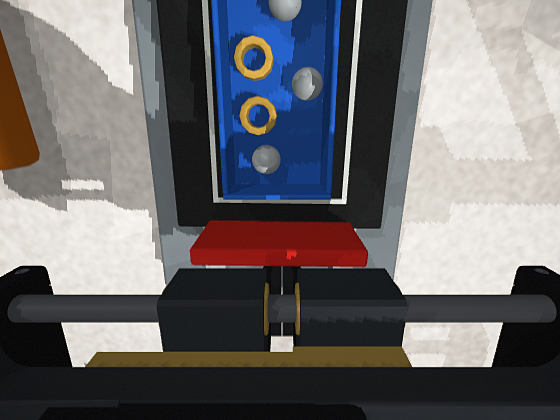

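The tray keeps its place in the outline while the stage moves. I continue the push.

```bash
python3 -m inch '[[[0.03,0.004,0,0,0,0,1],[0.06,0.008,0,0,0,0,1],[0.09,0.011,0,0,0,0,1],[0.12,0.015,0,0,0,0,1],[0.14,0.017,0,0,0,0,1]]]'
python3 -m inch '[[[0.03,0.004,0,0,0,0,1],[0.06,0.008,0,0,0,0,1],[0.08,0.01,0,0,0,0,1]]]'
```

```text
time: 17.9
ee_pos: [0.5626, 0.0364, 0.0612]
eef_rot: [-0.705, -0.044, 0.706, -0.044]
ft_force: [-14.9, -0.7, 9.9]
width: 0.0002
time: 18.2
ee_pos: [0.5627, 0.0364, 0.0599]
eef_rot: [-0.698, -0.042, 0.713, -0.045]
ft_force: [-62.6, -7.1, 48.7]
width: 0.0002
```

The stop is reached: the force jumped while the tool stood still. I back off straight away.

```bash
python3 -m inch '[[[-0.05,-0.006,0,0,0,0,1],[-0.1,-0.012,0,0,0,0,1],[-0.15,-0.018,0,0,0,0,1],[-0.2,-0.024,0,0,0,0,1],[-0.35,-0.04,0,0,0,0,1],[-0.6,-0.07,0,0,0,0,1],[-0.6,-0.07,0.3,0,0,0,1],[-0.6,-0.07,0.6,0,0,0,1],[-0.6,-0.07,0.6,0,0,0,1],[-0.6,-0.07,0.6,0,0,0,1]]]'
python3 - <<'E'
from h import *
for n in ('wrist','scene','top'):
    np.save(n+'.npy',get_calibration(n),allow_pickle=True)
    cv2.imwrite(f'pics/{n}9.png',camera(n)[:,:,::-1])
im=cv2.imread('pics/scene9.png');cv2.imwrite('pics/s9.png',cv2.resize(im[150:320,180:380],None,fx=3.5,fy=3.5))
E
```

```text
time: 19.2
ee_pos: [0.501, 0.0287, 0.134]
eef_rot: [0.707, 0.043, -0.705, 0.044]
ft_force: [-0.5, 0.5, -0.2]
width: 0.0004
```

View pics/s9.png

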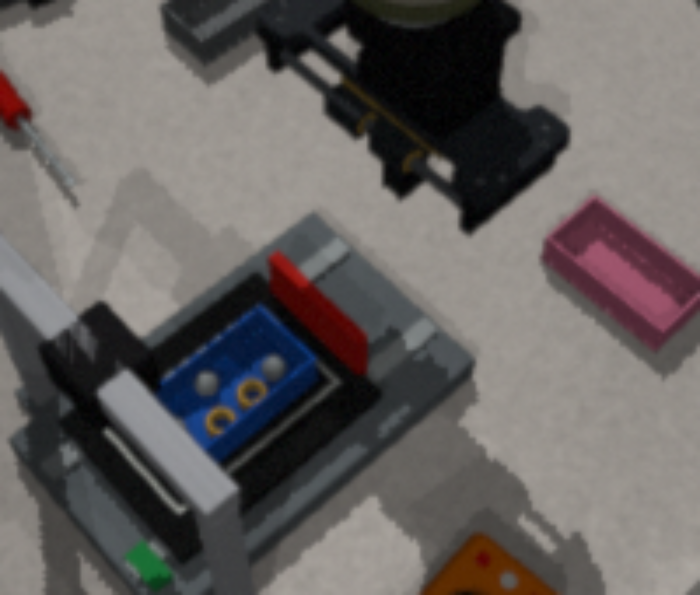

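View pics/wrist9.png

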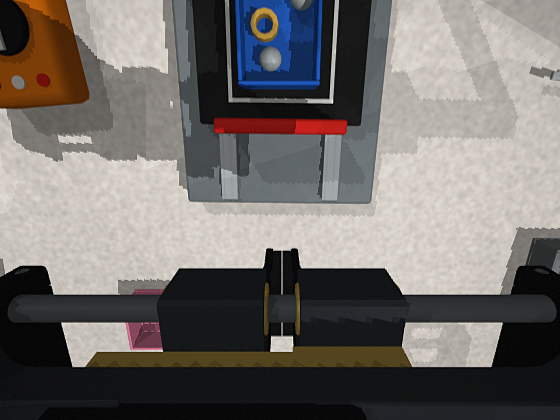

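Run:
```python
from h import *
c=np.load('wrist.npy',allow_pickle=True).item()
bed=[onplane(c,p,.03)[:2] for p in ((188,203),(372,202))]
y=bed[0]-bed[1];print('bed w',np.linalg.norm(y));y/=np.linalg.norm(y);x=np.array([y[1],-y[0]]);o=np.mean(bed,0)+.155*x
print('station',o,np.degrees(np.arctan2(x[1],x[0])))
def f(n,px,z):
    q=[onplane(c,p,z)[:2]-o for p in px];print(n,[(round(v@x*1000,1),round(v@y*1000,1)) for v in q])
f('plate top front',((214,133),(347,132)),.085);f('plate top back',((214,119),(347,119)),.085)
f('outline inner near',((233,101),(331,101)),.042);f('outline outer near',((229,103.5),(334.5,103.5)),.042)
f('tray rim near',((237.5,89.5),(321,89.5)),.072)
f('tray rim near(inner)',((240,82),(320,82)),.072)
cv2.imwrite('pics/w9.png',cv2.resize(cv2.imread('pics/wrist9.png')[0:215,160:400],None,fx=3,fy=2.7))
```

```text
bed w 0.16711493808968195
station [0.66439127 0.05002084] 7.31799336545715
plate top front [(np.float64(-91.0), np.float64(43.8)), (np.float64(-90.8), np.float64(-45.6))]
plate top back [(np.float64(-82.0), np.float64(43.1)), (np.float64(-82.5), np.float64(-45.1))]
outline inner near [(np.float64(-68.8), np.float64(36.3)), (np.float64(-69.2), np.float64(-40.7))]
outline outer near [(np.float64(-70.6), np.float64(39.5)), (np.float64(-71.1), np.float64(-43.5))]
tray rim near [(np.float64(-62.9), np.float64(28.4)), (np.float64(-63.2), np.float64(-28.9))]
tray rim near(inner) [(np.float64(-58.1), np.float64(26.5)), (np.float64(-58.4), np.float64(-28.0))]
```

View pics/w9.png

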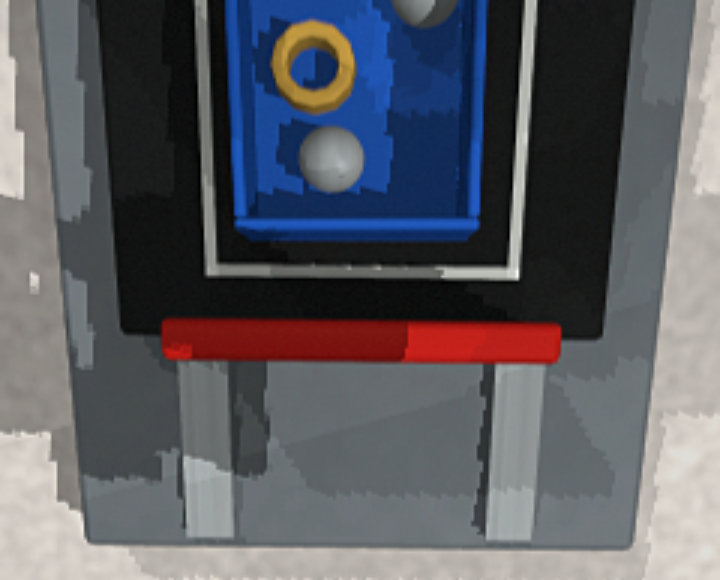

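View pics/top9.png

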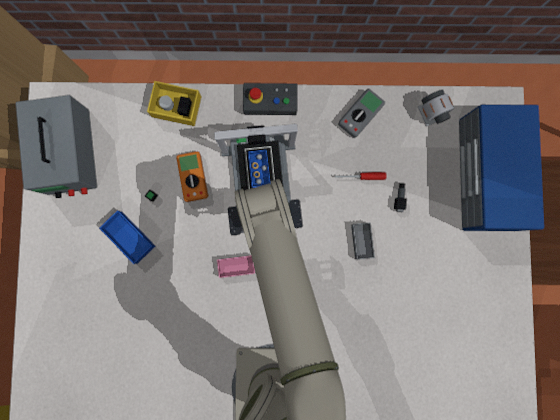

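Run:
```python
from h import *
cv2.imwrite('pics/t9.png',cv2.resize(cv2.imread('pics/top9.png')[120:215,215:310],None,fx=6,fy=6,interpolation=cv2.INTER_CUBIC))
```

```text
(no output)
```

View pics/t9.png

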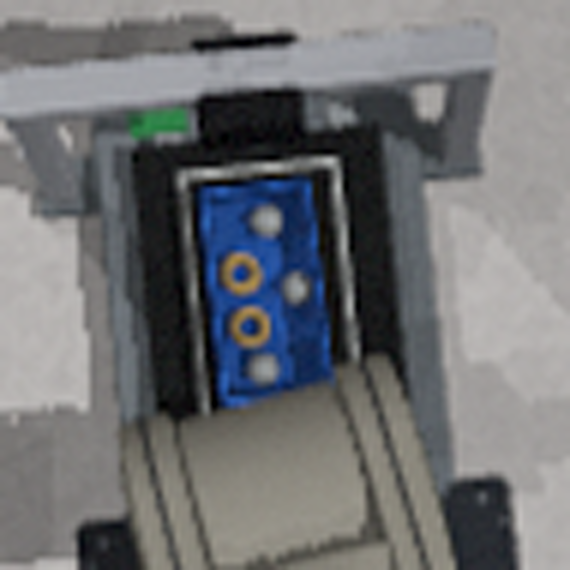

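The close crop shows all three balls and both bushes in the tray. The tray is inside the outline and the stage is under the arch. I hand in.

```bash
python3 -c "
from bench import *
print(close_job())"
```

```text
the job is handed in; nothing more can be done
None
```

I carried the small blue tray level onto the stage and let it go inside the outline, then pushed the stage in by its red plate until it stopped. I handed in after about 19 s; no verdict is reported.

- **Tray in the outline:** after release it measured about 3 mm (along the slide) and 2 mm (across it) off the outline's centre, and it kept its place in the outline during the push.
- **Stage home:** in the last wrist view the red plate's front face was 91 mm in front of the station's origin, against 90 mm when fully home. The force also rose sharply against the stop.
- **Contents and other things:** all three balls and both bushes are visible in the tray in the last top view. The other things on the bench look unmoved, and the gripper ended clear of everything.
- **Force at the stop:** the last push step pressed harder than intended, about 63 N on x and 49 N upward, roughly 80 N in all. That is below the 120 N wrist limit, and I backed off at once.

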